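# Heft two lidded die tubs and hand over the heavier at the bench pin

## Task

Two look-alike lidded aluminium tubs stand on the jeweller's bench; one holds a steel forming die, the other its light nylon twin. Press both lids fully home before lifting either tub, then lift the tubs in turn to feel which is heavier: stand the lighter one upright in the wooden tray, and finish holding the heavier one upright and still, well clear above the steel anvil plate of the bench pin, ready for the jeweller to take it - do not put it down or let go of it at the end. Keep the lids on, tip nothing over, and leave the other tools on the bench where they are.

Things in the scene. Friction and masses are not known exactly. Their poses are not given: they have to be found in the camera images.
- tub_a: One of two identical-looking round aluminium tubs with press-on lid, 52 mm across, standing on the bench. Origin: centre of its underside, z up. The plain side reaches 43 mm up; above it sits the lid, just as wide, 14 mm high, its flat top 58 mm up when home. Grip by the side. A loose die is shut inside: a tub weighs about 0.39 to 0.53 kg with the steel one, 0.11 to 0.16 kg with the nylon one.
- tub_b: The other tub, exactly like tub_a, holding the other die. Which tub holds which die, and which stands where, changes from run to run and cannot be seen.
- lid_a (a joint): How far tub_a's lid stands proud, in m: 0 = fully home, starts 3 to 8 mm proud. The lid slides straight down under a push of about 6 N plus a little for speed, stays where it is left, and stops hard when home.
- lid_b (a joint): The same for tub_b's lid.
- lid_a_top (a point): Centre of the flat top of tub_a's lid (top 48 mm across), the place to press straight down.
- lid_b_top (a point): Centre of the flat top of tub_b's lid.
- tray: Shallow open wooden tray fixed to the bench, outside 190 mm (its x) by 170 mm (its y) by 30 mm high, walls 8 mm thick, inner floor 8 mm above the bench, empty. Origin: centre of its underside, on the bench.
- pin: Bench pin fixed on the bench edge farthest from the robot: black iron clamp plate 72 by 76 mm, a raised bright steel anvil plate 40 by 50 mm on its robot side, and a notched wooden wedge reaching some 95 mm beyond the edge; nothing higher than 22 mm above the bench. Origin: on the edge at bench-top height, x away from the robot.
- pin_anvil (a point): Centre of the steel anvil plate's top, 17 mm above the bench.
- stump: Bystander: round black iron block with a wooden top, 100 mm across, 54 mm high. Origin: centre of its underside.
- hammer: Bystander: small hammer lying flat, 220 mm long. Origin: under the middle of its length.
- jar: Bystander: small jar with a metal cap, 44 mm across, 55 mm high. Origin: centre of its underside.
There are look-alikes about, which are no part of the job. What is shaped like the tub_b but green is not meant.

How it is judged:
By the outcome, as a careful person would: the job done as asked, in the order asked, and still so for the second after the job is handed in, while the arm keeps its last pose, push and grip.
It also fails if it takes over 72 s, if anything falls off the work surface, if the arm or the gripper's body presses on something with over 40 N, if the wrist force passes 120 N, or if a joint passes its speed limit or range.

## Robot

A 6-joint arm with a two-finger parallel gripper is mounted at the origin on the work surface. World frame = base frame: x ahead of the robot, y to its left, z up, the work surface at z = 0. Lengths are in m, angles in rad, forces in N, time in s.
With the tool pointing down it reaches from about 0.35 to 0.925 m from the base axis. Payload 6.4 kg.
Tool frame: the origin (TCP) lies at the very end of the fingers, on their centre line; the grasp point (between the pads) lies 19 mm behind it; z points along the fingers, y is the line along which they close (so a half turn about z gives the same grasp; the last joint's range is limited). The gripper opens to 85 mm and grips with 20 to 120 N. Pads are 22 mm wide; open, the fingers measure 114 mm over their backs; the gripper's body (76 mm by 85 mm) begins 54 mm behind the grasp point. The pads swing forward as they close: fully open they stand 13 mm farther back than shut.
Start: joints at [-1.331, 0.245, 1.558, -0, 1.339, -0.174], TCP at [0.261, -0.595, 0.199] pointing down, gripper open.
Joint ranges: [-3.13, 3.13], [-1.02, 2.26], [0.13, 2.54], [-0.95, 4.09], [0.21, 2.88], [-2.74, 2.74]. Speed limits (rad/s): [2.57, 2.57, 3.14, 3.14, 3.14, 3.14].

## Interface

Orientations are given as a rotation vector (axis times angle).
In Python, from rig import manip, eyes gives the robot as it stands.
- The arm moves only by the tool send_rows, never from a script. Its argument "moves" is text: rows parted by semicolons, each of 5 numbers parted by spaces: the finger opening in mm, from 0 to 85.4, then the shift along the tool's x, y, z in mm, then the turn about the tool's z in degrees. A call has 1 to 20 rows; each row shifts and turns the commanded pose from where the row before left it, along the tool's axes as they then stand; what a row does not reach is not made up. A row lasts 1/10 s, in which the tool goes at most 50 mm and 8.59 degrees, less where a joint would pass 70% of its speed; a pose out of reach is approached as far as the arm can. A call is refused whole if a number of a shift passes 50 or a number of a turn 8.59, either way. A call with a gripper value outside its range is refused whole. The fingers move at their own pace and stop on an object; "grip_force" is the grip in N (left out, the last holds). Time passes only in rows, so rows that do not move let the fingers close. It gives the time, the measured TCP pose, the force, the opening and the grip force at its end, in the units of the state.
- manip.sense(): the state, without advancing time (a new reading comes with each control period).
- eyes.get_image(name): name is "scene" or "top" or "wrist"; returns a dict with "img" (400x640x3 uint8, blue, green, red), "fovy" (degrees; the focal length in pixels is half the picture's height over the tangent of half this angle, whatever the lens; pixels are square), "cx", "cy" (the principal point, pixels), "R" (3x3) and "t" (3): a world point X has camera coordinates R X + t. Camera axes: x right, y down, z forward; pixel columns grow to the right and rows downward; lengths in m; the calibration is good to about 2 mm. A picture is of the moment at which its call begins. There is no depth.
- manip.job_done(): hands the job in; it is judged then, once.
The state is a dict: "t": time; "joint_pos": joint angles; "dq": joint speeds; "effort": joint torques, N m; "ee_pos": TCP position; "tcp_rot": TCP orientation; "contact_force": force on the tool from outside, world axes, zero at the start; "wrist_torque": the same for the moment, N m; "grip_width": finger opening in m; "grasp_force": force on a finger pad.
Only numpy, scipy, OpenCV 4.12 (cv2) and the standard library are available. Lean on these libraries where they do the work, as an engineer would, in place of code of your own. Each camera call takes 0.05 s, during which the arm holds its last target. There are 200 camera calls.

## Working session

There is one attempt and no reset: what is moved stays moved. The work goes in short steps, Python scripts to look and compute and a tool call to move; the robot and the scene stay as the last step left them, time stands still between calls to the robot, and variables do not carry over. Pictures are saved under pics/ and viewed, at most 10 in all, crops included, and the job is handed in when it is done.

Besides the shell and the picture viewer there is one more tool, called after ">>>" as name(argument=value, ...) on one line, values as JSON. send_rows: Moves the arm, as the interface text tells. Its arguments: {"type":"object","properties":{"moves":{"type":"string"},"grip_force":{"type":"number"}},"required":["moves"]}

```bash
mkdir -p pics; cat > h.py <<'E'
import numpy as np, cv2
from rig import manip, eyes
def cast(c,u,v,z):
    f=c["img"].shape[0]/2/np.tan(np.radians(c["fovy"])/2)
    R=np.array(c["R"]);t=np.array(c["t"])
    d=R.T@np.array([(u-c["cx"])/f,(v-c["cy"])/f,1]);o=-R.T@t
    return o+d*(z-o[2])/d[2]
E
python3 - <<'E'
from h import *
for n in("top","scene"):
    c=eyes.get_image(n);cv2.imwrite(f"pics/{n}0.png",c["img"]);print(n,c["fovy"],-np.array(c["R"]).T@c["t"])
s=manip.sense();print(s)
E
```

```text
top 51.125113997964256 [0.49291849 0.02022312 0.99370813]
scene 54.097042236518035 [ 1.01960598 -0.17545977  0.96869738]
{'t': 0.1, 'joint_pos': array([-1.33107728e+00,  2.45719647e-01,  1.55893710e+00,  2.59570416e-06,
        1.33873800e+00, -1.74090486e-01]), 'dq': array([ 0.00079158, -0.00224046, -0.00304304, -0.00097045,  0.00036985,
        0.00062626]), 'effort': array([-4.83892672e-04, -4.30675256e+01, -3.27127254e+01, -2.11125393e-04,
        2.82659297e-03,  2.94467384e-05]), 'ee_pos': array([ 0.2612357 , -0.59455431,  0.19808213]), 'tcp_rot': array([-3.07282448e+00, -6.45011691e-01,  8.88553259e-05]), 'contact_force': array([-0.07412727, -0.235755  , -0.83729329]), 'wrist_torque': array([-0.00445713, -0.00215487, -0.03284335]), 'grasp_force': 0.0, 'grip_width': 0.08590850697474449}
```

View pics/top0.png

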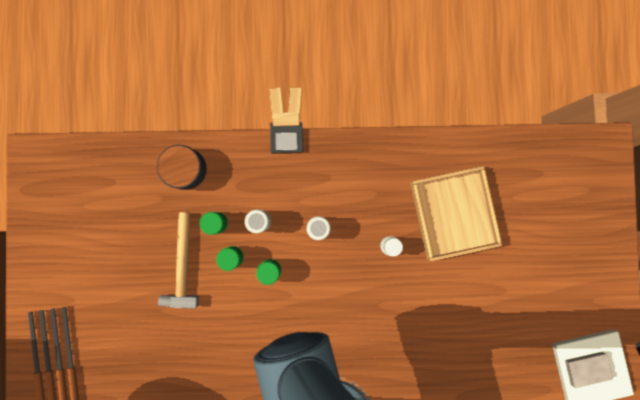

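View pics/scene0.png

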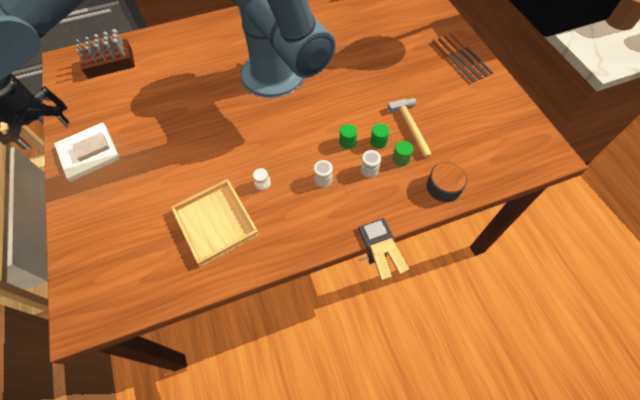

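The top view shows silver round tubs at (257,222) and (318,228). The three green look-alikes are at (212,223), (229,259) and (268,272), and the white jar is at (392,246). The tray is at (457,214) and the anvil at (286,141). The two silver ones fit the description, being aluminium and wider than the jar. The scene view agrees, with the tubs at (371,163) and (323,173). I'll confirm with a crop and measure.

```bash
python3 - <<'E'
from h import *
T=eyes.get_image("top");S=eyes.get_image("scene")
a=cv2.resize(T["img"][190:290,190:410],None,fx=3.4,fy=3.4,interpolation=cv2.INTER_CUBIC)
b=cv2.resize(S["img"][120:200,240:440],None,fx=3.4,fy=3.4,interpolation=cv2.INTER_CUBIC)
w=748;im=np.zeros((a.shape[0]+b.shape[0],w,3),np.uint8);im[:a.shape[0],:a.shape[1]]=a;im[a.shape[0]:,:b.shape[1]]=b
cv2.imwrite("pics/crop1.png",im)
def blobs(c,box,smax,vmin,amin):
    h=cv2.cvtColor(c["img"],cv2.COLOR_BGR2HSV);m=((h[...,1]<smax)&(h[...,2]>vmin)).astype(np.uint8)
    k=np.zeros_like(m);x0,y0,x1,y1=box;k[y0:y1,x0:x1]=m[y0:y1,x0:x1]
    for q in cv2.findContours(k,0,2)[0]:
        if cv2.contourArea(q)>amin:
            (u,v),r=cv2.minEnclosingCircle(q);print(np.round((u,v,r),1),cv2.boundingRect(q),np.round(cast(c,u,v,.063),4),np.round(cast(c,u,v,.017),4))
print("top");blobs(T,(240,110,420,270),70,90,60)
print("scene");blobs(S,(240,120,440,250),70,90,60)
# tray
h=cv2.cvtColor(T["img"],cv2.COLOR_BGR2HSV)
print("tray corners", [np.round(cast(T,u,v,.03),3) for u,v in((413,181),(485,167),(502,244),(430,260))])
print([np.round(cast(T,u,v,.05),3) for u,v in((212,223),(229,259),(268,272),(392,246),(182,166))])
E
```

```text
top
[391.5 245.5  11.1] (381, 237, 22, 19) [ 0.4201 -0.1502  0.063 ] [ 0.4165 -0.1586  0.017 ]
[318.  227.9  11.5] (307, 217, 23, 23) [0.4626 0.0123 0.063 ] [0.4611 0.012  0.017 ]
[257.3 221.   12.8] (245, 210, 26, 23) [0.4806 0.1469 0.063 ] [0.48   0.1531 0.017 ]
[286.  140.5  13.9] (274, 132, 24, 19) [0.6591 0.0799 0.063 ] [0.6673 0.0828 0.017 ]
scene
[375.5 232.   17.2] (359, 219, 34, 28) [0.6891 0.0686 0.063 ] [0.6723 0.081  0.017 ]
[261.5 178.   10.1] (253, 169, 17, 19) [ 0.4338 -0.1557  0.063 ] [ 0.4041 -0.1547  0.017 ]
[324.1 172.6  12.8] (314, 160, 19, 26) [0.4782 0.0093 0.063 ] [0.4507 0.0187 0.017 ]
[369.7 163.   13.2] (362, 150, 19, 27) [0.4939 0.1377 0.063 ] [0.4672 0.1536 0.017 ]
tray corners [array([ 0.565, -0.21 ,  0.03 ]), array([ 0.594, -0.378,  0.03 ]), array([ 0.416, -0.412,  0.03 ]), array([ 0.382, -0.244,  0.03 ])]
[array([0.478, 0.25 , 0.05 ]), array([0.397, 0.213, 0.05 ]), array([0.366, 0.126, 0.05 ]), array([ 0.418, -0.154,  0.05 ]), array([0.608, 0.316, 0.05 ])]
```

View pics/crop1.png

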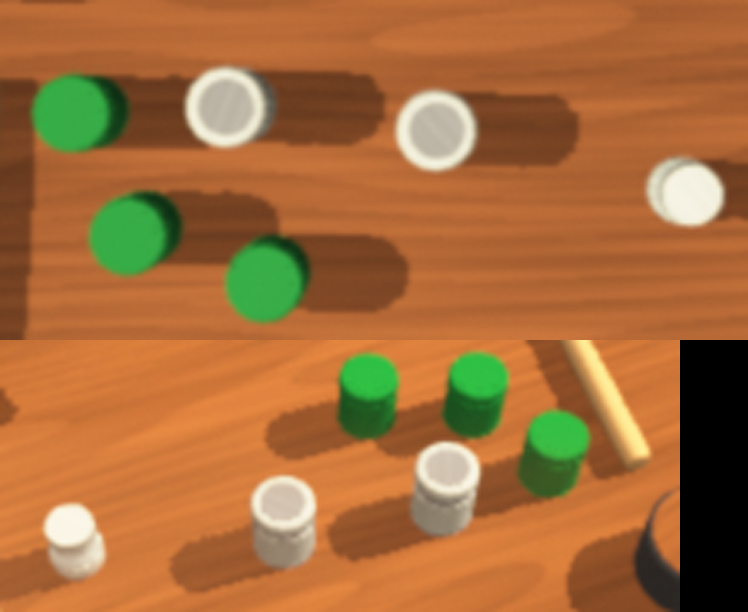

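The crop confirms it: the two silver, white-rimmed lidded tubs are the ones meant, at top pixels (256,221) and (318,228). The green ones and the smaller jar are not. Next I'll work out the moves.

```bash
cat >> h.py <<'E'
from scipy.spatial.transform import Rotation as Ro
def delta(p):
    s=manip.sense();return np.round(Ro.from_rotvec(s["tcp_rot"]).as_matrix().T@(np.array(p)-s["ee_pos"])*1000,1)
E
python3 - <<'E'
from h import *
T=eyes.get_image("top");S=eyes.get_image("scene")
for z in (.061,.066):
  print(z,[np.round(cast(T,*p,z)[:2],4) for p in((256.2,221.5),(318.2,228.2))],[np.round(cast(S,*p,z)[:2],4) for p in((371.5,158.2),(323.5,168.5))])
print(delta((.462,.012,.198)))
print(Ro.from_rotvec(manip.sense()["tcp_rot"]).as_matrix().round(3))
E
```

```text
0.061 [array([0.4795, 0.1495]), array([0.4618, 0.0119])] [array([0.4797, 0.1496]), array([0.4639, 0.0127])]
0.066 [array([0.4796, 0.1488]), array([0.462 , 0.0119])] [array([0.4827, 0.1478]), array([0.467 , 0.0116])]
[ 427.8 -475.     1. ]
[[ 0.916  0.402 -0.   ]
 [ 0.402 -0.916  0.001]
 [ 0.    -0.001 -1.   ]]
```

>>> send_rows(moves="0 26.7 -29.7 0 0;0 26.7 -29.7 0 0;0 26.7 -29.7 0 0;0 26.7 -29.7 0 0;0 26.7 -29.7 0 0;0 26.7 -29.7 0 0;0 26.7 -29.7 0 0;0 26.7 -29.7 0 0;0 26.7 -29.7 0 0;0 26.7 -29.7 0 0;0 26.7 -29.7 0 0;0 26.7 -29.7 0 0;0 26.7 -29.7 0 0;0 26.7 -29.7 0 0;0 26.7 -29.7 0 0;0 26.7 -29.7 0 0;0 0 0 0 0;0 0 0 0 0", grip_force=40)

```text
t: 2.1
ee_pos: [0.4614, 0.0123, 0.199]
tcp_rot: [3.074, 0.649, -0.001]
contact_force: [0.2, -0.1, -0.3]
grip_width: -0.0
grasp_force: 0.0
```

```bash
python3 - <<'E'
from h import *
W=eyes.get_image("wrist");cv2.imwrite("pics/w1.png",W["img"])
print(delta((.462,.012,.075)),manip.sense()["contact_force"])
E
```

```text
[  0.9  -0.2 124. ] [ 0.538668    0.14643312 -0.31462747]
```

View pics/w1.png

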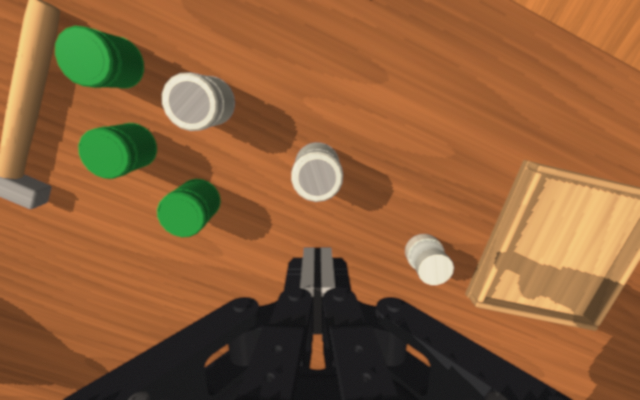

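The wrist view shows the right tub's lid at (317,176) on the gripper's centre line, and the left tub's lid at (191,101). The jar is at (430,260) and the tray is on the right.

```bash
python3 - <<'E'
from h import *
W=eyes.get_image("wrist")
for z in(.062,.066):print(cast(W,317,176,z),cast(W,190,101,z))
print(manip.sense()["ee_pos"])
E
```

```text
[0.46322244 0.01250441 0.062     ] [0.48130844 0.14962247 0.062     ]
[0.46415264 0.01291818 0.066     ] [0.48200643 0.14827577 0.066     ]
[0.46126932 0.01106955 0.19904093]
```

>>> send_rows(moves="0 1 0 20 0;0 0 0 25 0;0 0 0 25 0;0 0 0 25 0;0 0 0 20 0;0 0 0 5 0;0 0 0 0 0;0 0 0 0 0;0 0 0 0 0")

```text
t: 3.1
ee_pos: [0.4634, 0.0116, 0.0805]
tcp_rot: [3.074, 0.644, 0.004]
contact_force: [0.5, 0.0, -0.5]
grip_width: 0.0001
grasp_force: 0.0
```

>>> send_rows(moves="0 0 0 3 0;0 0 0 3 0;0 0 0 2 0;0 0 0 2 0;0 0 0 2 0;0 0 0 2 0;0 0 0 2 0;0 0 0 2 0;0 0 0 0 0;0 0 0 0 0")

```text
t: 4.1
ee_pos: [0.4623, 0.0121, 0.0611]
tcp_rot: [-3.075, -0.645, 0.0]
contact_force: [-0.2, -0.9, 0.8]
grip_width: -0.0004
grasp_force: 0.0
```

>>> send_rows(moves="0 0 0 1 0;0 0 0 1 0;0 0 0 1 0;0 0 0 0 0;0 0 0 0 0")

```text
t: 4.6
ee_pos: [0.4623, 0.0121, 0.058]
tcp_rot: [-3.075, -0.645, 0.0]
contact_force: [0.1, -0.1, -1.3]
grip_width: -0.0
grasp_force: 0.0
```

>>> send_rows(moves="0 0 0 1 0;0 0 0 1 0;0 0 0 0 0")

```text
t: 4.9
ee_pos: [0.4622, 0.0122, 0.0559]
tcp_rot: [-3.074, -0.645, 0.001]
contact_force: [-0.7, -0.3, -0.0]
grip_width: 0.0003
grasp_force: 0.0
```

```bash
python3 - <<'E'
from h import *
W=eyes.get_image("wrist");S=eyes.get_image("scene")
a=cv2.resize(S["img"][110:200,270:400],None,fx=4.5,fy=4.5,interpolation=cv2.INTER_CUBIC)
cv2.imwrite("pics/s2.png",a)
print(manip.sense()["contact_force"],manip.sense()["ee_pos"])
E
```

```text
[-1.09506333 -1.02554559  0.51462177] [0.46232265 0.01211124 0.05605677]
```

View pics/s2.png

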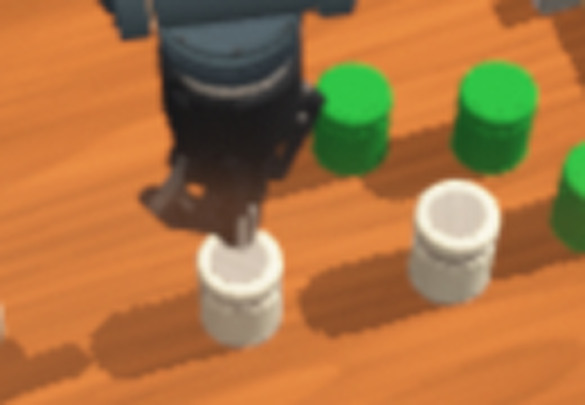

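```bash
python3 - <<'E'
from h import *
def proj(c,X):
    f=c["img"].shape[0]/2/np.tan(np.radians(c["fovy"])/2);q=np.array(c["R"])@X+c["t"];return np.round([c["cx"]+f*q[0]/q[2],c["cy"]+f*q[1]/q[2]],1)
S=eyes.get_image("scene");W=eyes.get_image("wrist")
e=manip.sense()["ee_pos"]
for X in (e,(.462,.012,.058),(.462,.012,.066),(.488,.012,.066),(.436,.012,.066),(.462,.012,0)): 
    p=proj(S,np.array(X));print(p,(p-[270,110])*4.5,proj(W,np.array(X)))
cv2.imwrite("pics/w2.png",W["img"][100:340,160:480])
E
```

```text
[323.1 169.1] [238.95 265.95] [317.4 236.2]
[323.  168.6] [238.5 263.7] [317.3 238.1]
[323. 167.] [238.5 256.5] [317.3 244.2]
[326.3 174.5] [253.35 290.25] [336.5 204.7]
[319.8 159.7] [224.1  223.65] [299.6 280.5]
[323.4 179.5] [240.3  312.75] [317.2 205.4]
```

View pics/w2.png

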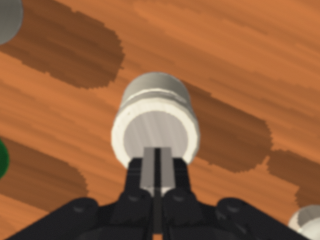

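The picture shows the fingertips at about (317,248), short of where the TCP projects (317,236). So the tips end above the lid and haven't touched it yet. I'll keep descending while watching the force.

>>> send_rows(moves="0 0 0 2 0;0 0 0 2 0;0 0 0 1 0;0 0 0 0 0")

```text
t: 5.5
ee_pos: [0.4621, 0.0122, 0.0508]
tcp_rot: [-3.074, -0.645, 0.001]
contact_force: [0.3, -0.4, 0.2]
grip_width: 0.0002
grasp_force: 0.0
```

>>> send_rows(moves="0 0 0 1 0;0 0 0 1 0;0 0 0 1 0;0 0 0 0 0")

```text
t: 5.9
ee_pos: [0.4623, 0.0121, 0.0479]
tcp_rot: [-3.074, -0.645, 0.0]
contact_force: [-0.3, 0.6, 0.3]
grip_width: 0.0002
grasp_force: 0.0
```

>>> send_rows(moves="0 0 0 1 0;0 0 0 1 0;0 0 0 0 0")

```text
t: 6.2
ee_pos: [0.4622, 0.0121, 0.0459]
tcp_rot: [-3.074, -0.645, 0.001]
contact_force: [-0.5, 0.4, -0.4]
grip_width: -0.0001
grasp_force: 0.0
```

```bash
python3 - <<'E'
from h import *
W=eyes.get_image("wrist");S=eyes.get_image("scene")
a=cv2.resize(S["img"][140:200,290:390],None,fx=5,fy=5,interpolation=cv2.INTER_CUBIC)
b=cv2.resize(W["img"][140:300,240:400],None,fx=1.875,fy=1.875,interpolation=cv2.INTER_CUBIC)
cv2.imwrite("pics/s3.png",np.hstack([a[:300],b[:300]]))
s=manip.sense();print(s["contact_force"],s["ee_pos"],s["effort"])
E
```

```text
[0.09055945 0.02215054 0.20175493] [0.46233385 0.01213187 0.04605896] [-4.56522648e-04 -2.73163909e+01 -2.69211960e+01 -2.88767444e-05
  1.23833124e-03  8.46146833e-06]
```

View pics/s3.png

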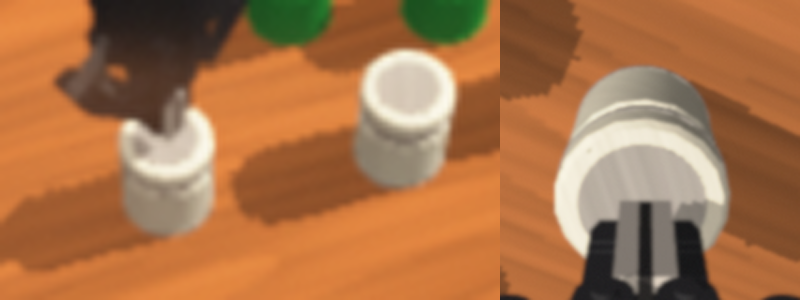

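The fingertips are now over the lid centre, with a small gap still visible from the shadow. I'll continue down in 1 mm steps.

>>> send_rows(moves="0 0 0 1 0;0 0 0 1 0")

```text
t: 6.5
ee_pos: [0.4624, 0.0121, 0.0441]
tcp_rot: [3.075, 0.645, 0.0]
contact_force: [-0.5, 1.1, -0.8]
grip_width: 0.0001
grasp_force: 0.0
```

>>> send_rows(moves="0 0 0 1 0;0 0 0 1 0")

```text
t: 6.7
ee_pos: [0.4623, 0.0121, 0.042]
tcp_rot: [-3.075, -0.645, 0.0]
contact_force: [1.2, -0.4, -1.2]
grip_width: 0.0001
grasp_force: 0.0
```

>>> send_rows(moves="0 0 0 1 0;0 0 0 1 0")

```text
t: 6.9
ee_pos: [0.4624, 0.0121, 0.04]
tcp_rot: [-3.075, -0.645, 0.0]
contact_force: [-0.5, 0.8, -0.7]
grip_width: -0.0001
grasp_force: 0.0
```

```bash
python3 - <<'E'
from h import *
s=manip.sense();print(s["contact_force"],s["wrist_torque"],s["ee_pos"],s["effort"])
W=eyes.get_image("wrist")["img"];S=eyes.get_image("scene")["img"]
cv2.imwrite("pics/w3.png",W);cv2.imwrite("pics/s4full.png",S)
# tip row: grey finger column profile, and lid row extent, in wrist
print(W[225:275:2,312].tolist())
w1=cv2.imread("pics/w1.png");print(w1[225:275:2,312].tolist())
E
```

```text
[-0.48580938  0.80105708 -0.69263154] [ 0.04487342  0.00204744 -0.02172851] [0.46235517 0.01212052 0.03999857] [ 9.29323460e-05 -2.76632094e+01 -2.66695654e+01 -2.47360310e-05
  1.87462539e-02 -2.63011522e-06]
[[163, 175, 185], [164, 176, 186], [164, 177, 187], [165, 177, 188], [165, 178, 189], [165, 178, 189], [165, 178, 188], [165, 178, 189], [164, 177, 188], [165, 178, 189], [164, 177, 187], [132, 141, 150], [110, 117, 125], [109, 116, 124], [108, 115, 122], [107, 115, 122], [109, 115, 123], [108, 115, 123], [107, 114, 121], [107, 114, 121], [107, 114, 122], [107, 114, 122], [107, 113, 121], [106, 113, 121], [106, 113, 120]]
[[58, 106, 179], [56, 102, 172], [53, 98, 166], [55, 99, 166], [54, 100, 169], [56, 103, 173], [56, 101, 170], [54, 97, 164], [53, 97, 163], [53, 98, 165], [57, 101, 168], [78, 101, 138], [99, 107, 115], [99, 106, 113], [99, 106, 112], [99, 106, 113], [100, 107, 114], [99, 107, 113], [99, 106, 112], [99, 106, 112], [98, 106, 112], [98, 105, 112], [98, 106, 112], [99, 106, 112], [98, 106, 111]]
```

```bash
python3 - <<'E'
import cv2,numpy as np
f=lambda im,y,x,h,w,k:cv2.resize(im[y:y+h,x:x+w],None,fx=k,fy=k,interpolation=cv2.INTER_CUBIC)
s0=cv2.imread("pics/scene0.png");s4=cv2.imread("pics/s4full.png");w=cv2.imread("pics/w3.png")
cv2.imwrite("pics/c4.png",np.vstack([np.hstack([f(s0,145,300,50,50,6),f(s4,145,300,50,50,6)]),f(w,140,200,120,240,2.5)]))
E
```

```text
(no output)
```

View pics/c4.png

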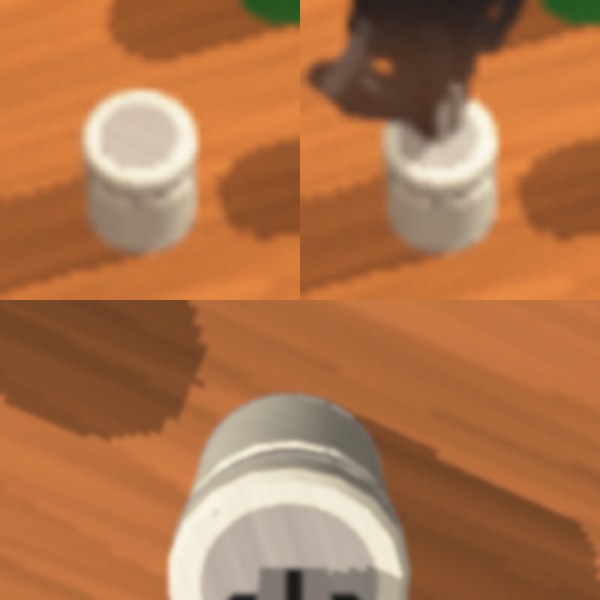

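The lid hasn't moved, with its rim bottom at the same row before and after. The tips are just above it, so I'll continue.

>>> send_rows(moves="0 0 0 1 0;0 0 0 1 0")

```text
t: 7.2
ee_pos: [0.4624, 0.0121, 0.0381]
tcp_rot: [3.075, 0.645, 0.0]
contact_force: [-0.4, -0.4, -0.9]
grip_width: -0.0001
grasp_force: 0.0
```

>>> send_rows(moves="0 0 0 1 0;0 0 0 1 0")

```text
t: 7.4
ee_pos: [0.4623, 0.0121, 0.036]
tcp_rot: [-3.075, -0.645, 0.0]
contact_force: [-1.0, 0.1, -0.4]
grip_width: 0.0002
grasp_force: 0.0
```

>>> send_rows(moves="0 0 0 1 0;0 0 0 1 0")

```text
t: 7.6
ee_pos: [0.4624, 0.0121, 0.034]
tcp_rot: [3.075, 0.645, 0.0]
contact_force: [-0.1, 0.2, -0.5]
grip_width: 0.0001
grasp_force: 0.0
```

>>> send_rows(moves="0 0 0 1 0;0 0 0 1 0")

```text
t: 7.8
ee_pos: [0.4623, 0.0121, 0.032]
tcp_rot: [-3.075, -0.645, 0.0]
contact_force: [0.7, -0.1, 0.7]
grip_width: -0.0001
grasp_force: 0.0
```

```bash
python3 - <<'E'
from h import *
s=manip.sense();print(s["contact_force"],s["wrist_torque"],s["ee_pos"],s["effort"])
W=eyes.get_image("wrist")["img"];S=eyes.get_image("scene")["img"]
cv2.imwrite("pics/w5.png",W);cv2.imwrite("pics/s5full.png",S)
h=lambda i:cv2.cvtColor(i,cv2.COLOR_BGR2HSV)
for n in("scene0","s4full","s5full"):
    g=h(cv2.imread(f"pics/{n}.png"))
    print(n,[ (int(x),[int(y) for y in np.where((g[150:200,x,1]<75)&(g[150:200,x,2]>90))[0][[0,-1]]+150]) for x in(316,318,330,331)])
    print(cv2.imread(f"pics/{n}.png")[160:190,318].mean(1).astype(int).tolist())
E
```

```text
[ 0.67268174 -0.09536763  0.67929793] [ 0.00349409 -0.04494762  0.01267935] [0.46233614 0.01213037 0.03199918] [-1.78770906e-04 -2.79334170e+01 -2.62676132e+01  8.17248724e-05
  1.86685676e-02  1.38143679e-05]
scene0 [(316, [163, 180]), (318, [162, 183]), (330, [163, 183]), (331, [164, 181])]
[152, 198, 225, 221, 206, 198, 195, 193, 195, 196, 199, 215, 230, 222, 182, 139, 122, 129, 133, 129, 126, 126, 125, 125, 125, 118, 104, 92, 94, 116]
s4full [(316, [165, 181]), (318, [166, 184]), (330, [163, 183]), (331, [164, 181])]
[59, 58, 58, 58, 59, 73, 104, 127, 137, 138, 141, 160, 200, 213, 181, 142, 124, 131, 135, 130, 128, 128, 127, 127, 127, 119, 104, 93, 95, 117]
s5full [(316, [167, 181]), (318, [168, 183]), (330, [163, 183]), (331, [164, 181])]
[61, 61, 58, 56, 56, 57, 59, 86, 122, 137, 140, 158, 199, 213, 182, 141, 124, 130, 136, 130, 127, 127, 126, 127, 128, 121, 104, 93, 96, 118]
```

```bash
python3 - <<'E'
import cv2,numpy as np
f=lambda im,y,x,h,w,k:cv2.resize(im[y:y+h,x:x+w],None,fx=k,fy=k,interpolation=cv2.INTER_CUBIC)
s4=cv2.imread("pics/s5full.png");w=cv2.imread("pics/w5.png")
cv2.imwrite("pics/c5.png",np.hstack([f(s4,140,295,60,55,7)[:420],f(w,140,217,200,200,2.1)]))
E
```

```text
(no output)
```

View pics/c5.png

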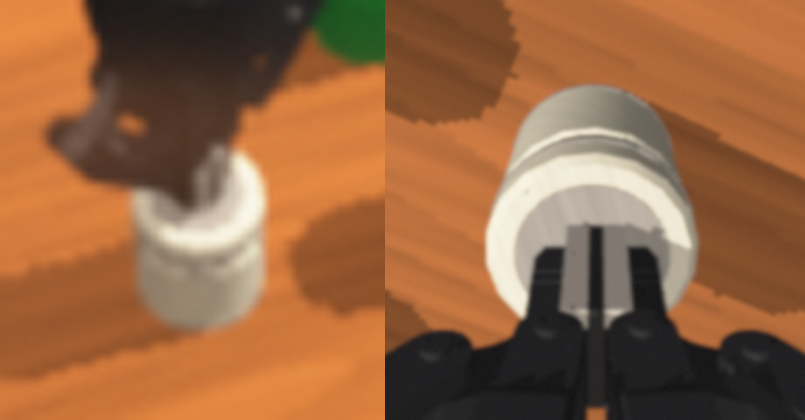

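The tips are visible over the lid, with their shadow nearly touching, so contact is close. I'll continue slowly.

>>> send_rows(moves="0 0 0 1 0;0 0 0 1 0")

```text
t: 8.1
ee_pos: [0.4626, 0.0121, 0.0304]
tcp_rot: [3.075, 0.645, 0.0]
contact_force: [-2.3, 0.4, 6.7]
grip_width: 0.0003
grasp_force: 3.0
```

>>> send_rows(moves="0 0 0 1 0;0 0 0 1 0")

```text
t: 8.3
ee_pos: [0.4626, 0.0121, 0.0287]
tcp_rot: [3.075, 0.646, -0.0]
contact_force: [-2.3, 0.6, 5.9]
grip_width: 0.0001
grasp_force: 3.0
```

```bash
python3 - <<'E'
from h import *
s=manip.sense();print(s["contact_force"],s["ee_pos"])
c=eyes.get_image("wrist");W=c["img"]
cv2.imwrite("pics/w6.png",W)
print(c["fovy"],c["cx"],c["cy"],"campos",-np.array(c["R"]).T@c["t"])
R=np.array(c["R"]).T;print(R.round(3))
for z in (.03,.045,.06,.07):print(z,cast(c,317,246.5,z).round(4))
print(W[225:260,312].mean(1).astype(int).tolist())
E
```

```text
[-2.30589821  0.6008219   5.94036177] [0.46256423 0.0120876  0.02867318]
64.01398414250997 317.08305983875215 199.3582796525709 campos [0.53694843 0.04517948 0.20322432]
[[ 0.403 -0.868 -0.289]
 [-0.915 -0.382 -0.128]
 [ 0.001  0.316 -0.949]]
0.03 [0.4568 0.0098 0.03  ]
0.045 [0.4638 0.0128 0.045 ]
0.06 [0.4707 0.0159 0.06  ]
0.07 [0.4753 0.0179 0.07  ]
[232, 232, 229, 218, 193, 174, 171, 173, 173, 173, 174, 176, 176, 177, 176, 177, 178, 178, 178, 178, 174, 160, 134, 119, 116, 116, 115, 115, 115, 115, 115, 116, 115, 115, 115]
```

>>> send_rows(moves="0 0 0 1 0;0 0 0 1 0")

```text
t: 8.55
ee_pos: [0.4626, 0.0121, 0.0267]
tcp_rot: [3.075, 0.645, -0.0]
contact_force: [-2.5, -0.5, 6.2]
grip_width: -0.0001
grasp_force: 3.0
```

>>> send_rows(moves="0 0 0 1 0;0 0 0 1 0")

```text
t: 8.75
ee_pos: [0.4629, 0.012, 0.0257]
tcp_rot: [3.074, 0.646, -0.001]
contact_force: [-7.9, 0.7, 22.5]
grip_width: -0.0002
grasp_force: 10.7
```

Contact came at a reported z of about 0.031 and the hard stop at 0.0257 with 22 N. So the first (right) lid is home, and the real fingertips sit about 32 mm behind the reported TCP. Now the left tub.

>>> send_rows(moves="0 0 0 -5 0;0 0 0 -20 0;0 0 0 -25 0;0 0 0 -10 0;0 15 -24 0 0;0 20 -32 0 0;0 20 -32 0 0;0 16.3 -30.3 0 0;0 0 0 0 0;0 0 0 0 0;0 0 0 0 0")

```text
t: 9.85
ee_pos: [0.4798, 0.1484, 0.0837]
tcp_rot: [3.075, 0.644, -0.001]
contact_force: [-0.0, -0.1, 0.7]
grip_width: 0.0001
grasp_force: 0.0
```

```bash
python3 - <<'E'
from h import *
c=eyes.get_image("wrist");cv2.imwrite("pics/w7.png",c["img"])
h=cv2.cvtColor(c["img"],cv2.COLOR_BGR2HSV);m=((h[...,1]<75)&(h[...,2]>215)).astype(np.uint8)
for q in cv2.findContours(m,0,2)[0]:
    if cv2.contourArea(q)>300:
        x,y,w,hh=cv2.boundingRect(q);e=cv2.fitEllipse(q);print((x,y,w,hh),e,cast(c,*e[0],.062))
s=manip.sense();print(s["ee_pos"],s["contact_force"],delta((.4803,.149,.04)))
E
```

```text
(276, 185, 75, 68) ((313.6111145019531, 220.34024047851562), (64.1264877319336, 70.03756713867188), 106.93396759033203) [0.48002919 0.15118595 0.062     ]
[0.47984815 0.14819896 0.08373999] [-0.13392829 -0.20287901 -0.31116431] [ 0.8 -0.6 43.7]
```

>>> send_rows(moves="0 1 -1.4 15 0;0 0 0 15 0;0 0 0 10 0;0 0 0 4 0;0 0 0 2 0;0 0 0 1 0;0 0 0 0 0")

```text
t: 10.6
ee_pos: [0.4808, 0.1508, 0.0375]
tcp_rot: [3.075, 0.645, 0.001]
contact_force: [-0.1, 0.2, -0.1]
grip_width: -0.0003
grasp_force: 0.0
```

>>> send_rows(moves="0 0 0 1 0;0 0 0 1 0;0 0 0 1 0;0 0 0 1 0;0 0 0 1 0")

```text
t: 11.1
ee_pos: [0.4805, 0.1508, 0.0324]
tcp_rot: [-3.075, -0.645, 0.0]
contact_force: [-2.2, -0.5, 6.4]
grip_width: -0.0002
grasp_force: 3.0
```

>>> send_rows(moves="0 0 0 1 0;0 0 0 1 0")

```text
t: 11.3
ee_pos: [0.4805, 0.1508, 0.0307]
tcp_rot: [3.075, 0.646, -0.001]
contact_force: [-2.7, -0.3, 5.6]
grip_width: 0.0001
grasp_force: 3.0
```

>>> send_rows(moves="0 0 0 1 0;0 0 0 1 0;0 0 0 1 0;0 0 0 1 0")

```text
t: 11.7
ee_pos: [0.4805, 0.1508, 0.0267]
tcp_rot: [3.075, 0.646, -0.001]
contact_force: [-2.7, 0.5, 6.3]
grip_width: -0.0003
grasp_force: 3.0
```

>>> send_rows(moves="0 0 0 1 0")

```text
t: 11.8
ee_pos: [0.4805, 0.1508, 0.0257]
tcp_rot: [3.074, 0.646, -0.001]
contact_force: [-4.7, -1.2, 14.7]
grip_width: 0.0001
grasp_force: 7.7
```

>>> send_rows(moves="0 0 0 0.7 0;0 0 0 0 0")

```text
t: 12.0
ee_pos: [0.4807, 0.1509, 0.0258]
tcp_rot: [3.074, 0.646, -0.001]
contact_force: [-4.8, -0.7, 11.0]
grip_width: -0.0
grasp_force: 6.0
```

>>> send_rows(moves="0 0 0 1 0;0 0 0 0 0")

```text
t: 12.2
ee_pos: [0.4809, 0.1509, 0.0258]
tcp_rot: [3.074, 0.646, -0.001]
contact_force: [-7.9, -0.9, 19.8]
grip_width: -0.0002
grasp_force: 9.7
```

Both lids stopped hard at the same height, so both are home. Next I'll raise, open, and go down around the left tub.

>>> send_rows(moves="0 0 0 -10 0;0 0 0 -25 0;85 0 0 -10 0;85 0 0 0 0;85 0 0 0 0;85 0 0 0 0;85 0 0 0 0;85 0 0 0 0;85 0 0 0 0;85 0 0 0 0")

```text
t: 13.2
ee_pos: [0.4803, 0.1508, 0.0682]
tcp_rot: [-3.075, -0.645, 0.0]
contact_force: [0.4, 0.0, -0.2]
grip_width: 0.0849
grasp_force: 0.0
```

```bash
python3 - <<'E'
from h import *
c=eyes.get_image("wrist");cv2.imwrite("pics/w8.png",c["img"])
s=manip.sense();print(s["ee_pos"],s["contact_force"],s["grip_width"])
h=cv2.cvtColor(c["img"],cv2.COLOR_BGR2HSV);m=((h[...,1]<75)&(h[...,2]>215)).astype(np.uint8)
for q in cv2.findContours(m,0,2)[0]:
    if cv2.contourArea(q)>300:
        e=cv2.fitEllipse(cv2.convexHull(q));print(cv2.boundingRect(q),np.round(e[0],1),cast(c,*e[0],.058))
E
```

```text
[0.48037206 0.15077297 0.06828478] [-0.00899351  0.24028684  0.55737845] 0.08527655971340192
(277, 191, 79, 72) [315.8 227. ] [0.4813645  0.15225483 0.058     ]
```

View pics/w8.png

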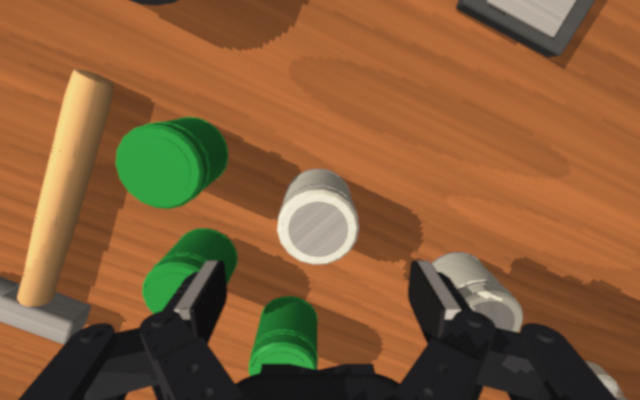

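This is the tenth and last picture. It shows the left tub's lid at (318,222), centred between the open pads at (205,300) and (430,285), with the green ones clear of the fingers' path. Descending.

>>> send_rows(moves="85 0 0 15 0;85 0 0 20 0;85 0 0 20 0;85 0 0 15 0;85 0 0 5 0;85 0 0 0 0")

```text
t: 13.85
ee_pos: [0.4799, 0.1507, -0.0071]
tcp_rot: [-3.074, -0.645, 0.002]
contact_force: [0.1, -0.5, 0.6]
grip_width: 0.0851
grasp_force: 0.0
```

>>> send_rows(moves="85 0 0 5 0;85 0 0 5 0;85 0 0 5 0;85 0 0 3 0;85 0 0 0 0")

```text
t: 14.35
ee_pos: [0.48, 0.1508, -0.0251]
tcp_rot: [-3.074, -0.645, 0.002]
contact_force: [1.1, -0.4, 0.5]
grip_width: 0.0849
grasp_force: 0.0
```

>>> send_rows(moves="85 0 0 3 0;85 0 0 2 0;85 0 0 0 0")

```text
t: 14.65
ee_pos: [0.4802, 0.1508, -0.0299]
tcp_rot: [-3.075, -0.645, 0.001]
contact_force: [0.2, -0.6, 0.1]
grip_width: 0.085
grasp_force: 0.0
```

>>> send_rows(moves="40 0 0 0 0;40 0 0 0 0;40 0 0 0 0;40 0 0 0 0;40 0 0 0 0;40 0 0 0 0;40 0 0 0 0;40 0 0 0 0", grip_force=50)

```text
t: 15.45
ee_pos: [0.4808, 0.1507, -0.0292]
tcp_rot: [3.074, 0.645, 0.001]
contact_force: [-0.7, -1.1, 6.2]
grip_width: 0.0508
grasp_force: 52.9
```

>>> send_rows(moves="40 0 0 -2 0;40 0 0 -4 0;40 0 0 -8 0;40 0 0 -12 0;40 0 0 -12 0;40 0 0 -12 0;40 0 0 0 0;40 0 0 0 0;40 0 0 0 0;40 0 0 0 0;40 0 0 0 0")

```text
t: 16.55
ee_pos: [0.4799, 0.1507, 0.0198]
tcp_rot: [-3.074, -0.645, 0.002]
contact_force: [-0.4, -0.7, -5.1]
grip_width: 0.0511
grasp_force: 52.8
```

```bash
python3 - <<'E'
from h import *
F=[]
for i in range(4):
    c=eyes.get_image("wrist");s=manip.sense();F.append(s["contact_force"])
print(np.mean(F,0),s["ee_pos"],s["grip_width"],s["grasp_force"],s["wrist_torque"])
h=cv2.cvtColor(c["img"],cv2.COLOR_BGR2HSV);m=((h[...,1]<75)&(h[...,2]>215)).astype(np.uint8)
for q in cv2.findContours(m,0,2)[0]:
    if cv2.contourArea(q)>300:print(cv2.boundingRect(q))
E
```

```text
[-0.26798808  0.34609476 -4.28294144] [0.48028786 0.15076656 0.02019262] 0.05078261597420541 52.8174739703536 [ 0.04589994 -0.00589431  0.00814355]
(250, 278, 135, 65)
```

The left tub weighs about 4.3 N (0.44 kg), so it holds the steel die. I'll set it back down and lift the other one to compare.

>>> send_rows(moves="40 0 0 12 0;40 0 0 15 0;40 0 0 10 0;40 0 0 6 0;40 0 0 3 0;40 0 0 2 0;40 0 0 1 0;40 0 0 0 0;40 0 0 0 0")

```text
t: 17.65
ee_pos: [0.4808, 0.1508, -0.0282]
tcp_rot: [3.074, 0.645, 0.001]
contact_force: [0.2, -0.3, -3.8]
grip_width: 0.0504
grasp_force: 52.8
```

>>> send_rows(moves="40 0 0 0.5 0;40 0 0 0.3 0;40 0 0 0 0")

```text
t: 17.95
ee_pos: [0.4806, 0.1508, -0.0291]
tcp_rot: [3.075, 0.645, 0.0]
contact_force: [-0.5, -0.3, -2.5]
grip_width: 0.0508
grasp_force: 53.1
```

>>> send_rows(moves="40 0 0 0.5 0;40 0 0 0 0")

```text
t: 18.15
ee_pos: [0.4806, 0.1508, -0.0292]
tcp_rot: [3.074, 0.646, -0.0]
contact_force: [-4.3, -0.4, 5.7]
grip_width: 0.0512
grasp_force: 53.7
```

>>> send_rows(moves="60 0 0 0 0;85 0 0 0 0;85 0 0 0 0;85 0 0 0 0;85 0 0 0 0;85 0 0 0 0;85 0 0 -10 0;85 0 0 -20 0;85 0 0 -25 0;85 0 0 -25 0;85 0 0 -20 0;85 -15 25 0 0;85 -20 33 0 0;85 -20 33 0 0;85 -16.7 28.6 0 0;85 0 0 0 0;85 0 0 0 0;85 0 0 0 0")

```text
t: 19.95
ee_pos: [0.463, 0.0131, 0.0704]
tcp_rot: [-3.074, -0.646, -0.001]
contact_force: [0.5, 0.5, 0.6]
grip_width: 0.0848
grasp_force: 0.0
```

```bash
cat >> h.py <<'E'
def lids(c,z):
    h=cv2.cvtColor(c["img"],cv2.COLOR_BGR2HSV);m=((h[...,1]<75)&(h[...,2]>215)).astype(np.uint8)
    for q in cv2.findContours(m,0,2)[0]:
        if cv2.contourArea(q)>150:
            e=cv2.fitEllipse(cv2.convexHull(q));print(cv2.boundingRect(q),np.round(e[0],1),cast(c,*e[0],z).round(4))
E
python3 - <<'E'
from h import *
c=eyes.get_image("wrist");lids(c,.058);print("top");T=eyes.get_image("top");lids(T,.058)
s=manip.sense();print(s["ee_pos"],s["contact_force"],s["grip_width"])
E
```

```text
(277, 191, 77, 72) [314.4 226.6] [0.463  0.0151 0.058 ]
(63, 65, 86, 89) [105.4 109.1] [0.4813 0.1515 0.058 ]
top
(599, 332, 29, 42) [613.6 346.1] [ 0.186  -0.6404  0.058 ]
(381, 241, 21, 15) [391.9 247.7] [ 0.4147 -0.152   0.058 ]
(245, 210, 22, 23) [255.9 221.2] [0.4802 0.1506 0.058 ]
[0.46291844 0.01333689 0.07020443] [ 0.39373274  0.10844484 -0.41328756] 0.08485493216696818
```

>>> send_rows(moves="85 0 0 15 0;85 0 0 25 0;85 0 0 25 0;85 0 0 15 0;85 0 0 10 0;85 0 0 5 0;85 0 0 3 0;85 0 0 2 0;85 0 0 0 0;40 0 0 0 0;40 0 0 0 0;40 0 0 0 0;40 0 0 0 0;40 0 0 0 0;40 0 0 0 0;40 0 0 0 0")

```text
t: 21.65
ee_pos: [0.4635, 0.0123, -0.0294]
tcp_rot: [3.074, 0.645, 0.001]
contact_force: [-0.1, 0.8, 5.3]
grip_width: 0.0501
grasp_force: 51.5
```

>>> send_rows(moves="40 0 0 -2 0;40 0 0 -4 0;40 0 0 -8 0;40 0 0 -16 0;40 0 0 -20 0;40 0 0 -20 0;40 0 0 -20 0;40 0 0 -10 0;40 0 0 0 0;40 0 0 0 0;40 0 0 0 0;40 0 0 0 0")

```text
t: 22.85
ee_pos: [0.462, 0.0126, 0.069]
tcp_rot: [-3.074, -0.645, 0.003]
contact_force: [-0.7, -0.5, -2.0]
grip_width: 0.0504
grasp_force: 51.1
```

```bash
python3 - <<'E'
from h import *
F=[]
for i in range(4):
    c=eyes.get_image("wrist");s=manip.sense();F.append(s["contact_force"])
print(np.mean(F,0),s["ee_pos"],s["grip_width"],s["grasp_force"]);lids(c,.16)
T=eyes.get_image("top")
for p in((413,181),(485,167),(502,244),(430,260)):print(cast(T,*p,.03).round(3))
ctr=np.mean([cast(T,*p,.03) for p in((413,181),(485,167),(502,244),(430,260))],0);print(ctr,delta([*ctr[:2],s["ee_pos"][2]]))
E
```

```text
[ 0.18068476  0.50417543 -1.3656008 ] [0.46259491 0.01250507 0.069674  ] 0.05025816820020516 51.05717333732173
(251, 279, 133, 65) [318.6 319.1] [0.475  0.0177 0.16  ]
(61, 63, 87, 90) [103.7 108.1] [0.5118 0.0934 0.16  ]
[ 0.565 -0.21   0.03 ]
[ 0.594 -0.378  0.03 ]
[ 0.416 -0.412  0.03 ]
[ 0.382 -0.244  0.03 ]
[ 0.48942092 -0.31096238  0.03      ] [-1.056e+02  3.069e+02  1.000e-01]
```

The right tub weighs about 1.4 N (0.14 kg), so it is the lighter one and goes into the tray.

>>> send_rows(moves="40 -4.6 13.9 0 0;40 -9 26 0 0;40 -9 26 0 0;40 -9 26 0 0;40 -9 26 0 0;40 -9 26 0 0;40 -9 26 0 0;40 -9 26 0 0;40 -9 26 0 0;40 -9 26 0 0;40 -9 26 0 0;40 -7 20 0 0;40 -4 13 0 0;40 0 0 0 0;40 0 0 0 0;40 0 0 0 0")

```text
t: 24.7
ee_pos: [0.4894, -0.3098, 0.0698]
tcp_rot: [-3.073, -0.647, 0.001]
contact_force: [0.9, 0.1, -1.7]
grip_width: 0.0502
grasp_force: 51.3
```

```bash
python3 - <<'E'
from h import *
s=manip.sense();print(s["ee_pos"],s["contact_force"],s["grip_width"],delta((.489,-.311,-.012)))
E
```

```text
[ 0.48942645 -0.30978442  0.06979166] [ 0.87054324  0.10471392 -1.66245629] 0.050153672313211 [-0.9  1.  81.8]
```

>>> send_rows(moves="40 0 0 15 0;40 0 0 20 0;40 0 0 20 0;40 0 0 15 0;40 0 0 10 0;40 0 0 5 0;40 0 0 2 0;40 0 0 0 0;40 0 0 0 0")

```text
t: 25.6
ee_pos: [0.4901, -0.3115, -0.0161]
tcp_rot: [3.073, 0.645, 0.001]
contact_force: [-0.2, -0.1, -0.6]
grip_width: 0.0502
grasp_force: 51.3
```

>>> send_rows(moves="40 0 0 1 0;40 0 0 1 0;40 0 0 0 0")

```text
t: 25.9
ee_pos: [0.4896, -0.311, -0.0188]
tcp_rot: [3.075, 0.645, 0.0]
contact_force: [-0.3, 0.3, 0.1]
grip_width: 0.0501
grasp_force: 51.3
```

>>> send_rows(moves="40 0 0 1 0;40 0 0 1 0;40 0 0 0 0")

```text
t: 26.2
ee_pos: [0.4895, -0.3109, -0.0211]
tcp_rot: [-3.074, -0.645, 0.0]
contact_force: [-0.1, 0.3, -1.1]
grip_width: 0.05
grasp_force: 51.3
```

>>> send_rows(moves="40 0 0 0.5 0;40 0 0 0 0")

```text
t: 26.4
ee_pos: [0.4896, -0.311, -0.0213]
tcp_rot: [3.074, 0.645, 0.0]
contact_force: [0.0, 0.1, -0.8]
grip_width: 0.0501
grasp_force: 51.3
```

>>> send_rows(moves="40 0 0 0.5 0;40 0 0 0 0")

```text
t: 26.6
ee_pos: [0.4897, -0.3111, -0.0213]
tcp_rot: [3.075, 0.646, -0.0]
contact_force: [-3.0, 2.0, 4.5]
grip_width: 0.0503
grasp_force: 51.8
```

>>> send_rows(moves="60 0 0 0 0;85 0 0 0 0;85 0 0 0 0;85 0 0 0 0;85 0 0 0 0;85 0 0 0 0;85 0 0 -10 0;85 0 0 -20 0;85 0 0 -25 0;85 0 0 -25 0;85 0 0 -12 0;85 0 0 0 0")

```text
t: 27.8
ee_pos: [0.4909, -0.3122, 0.0726]
tcp_rot: [3.071, 0.645, 0.004]
contact_force: [1.5, -0.4, -0.2]
grip_width: 0.0848
grasp_force: 0.0
```

```bash
python3 - <<'E'
from h import *
lids(eyes.get_image("wrist"),.066)
s=manip.sense();print(s["ee_pos"],delta((.4808,.151,.07)))
E
```

```text
[ 0.48989168 -0.31131443  0.0707856 ] [ 1.776e+02 -4.269e+02  3.000e-01]
```

>>> send_rows(moves="85 6.8 -16.4 0 0;85 13.7 -32.8 0 0;85 13.7 -32.8 0 0;85 13.7 -32.8 0 0;85 13.7 -32.8 0 0;85 13.7 -32.8 0 0;85 13.7 -32.8 0 0;85 13.7 -32.8 0 0;85 13.7 -32.8 0 0;85 13.7 -32.8 0 0;85 13.7 -32.8 0 0;85 13.7 -32.8 0 0;85 13.7 -32.8 0 0;85 6.4 -16.9 0 0;85 0 0 0 0;85 0 0 0 0;85 0 0 0 0")

```text
t: 29.55
ee_pos: [0.4798, 0.1507, 0.0694]
tcp_rot: [-3.075, -0.644, 0.002]
contact_force: [0.4, 0.4, -0.2]
grip_width: 0.0849
grasp_force: 0.0
```

```bash
python3 - <<'E'
from h import *
lids(eyes.get_image("wrist"),.058);print("top");T=eyes.get_image("top");lids(T,.066)
s=manip.sense();print(s["ee_pos"],delta((.4808,.151,-.0297)))
E
```

```text
(277, 189, 79, 73) [315.8 225.2] [0.4814 0.1526 0.058 ]
top
(582, 332, 49, 56) [607.6 354.5] [ 0.1706 -0.6208  0.066 ]
[0.48029513 0.1504859  0.06976541] [ 0.7 -0.3 99.5]
```

>>> send_rows(moves="85 0.7 0 15 0;85 0 0 25 0;85 0 0 25 0;85 0 0 15 0;85 0 0 10 0;85 0 0 5 0;85 0 0 3 0;85 0 0 1.5 0;85 0 0 0 0;40 0 0 0 0;40 0 0 0 0;40 0 0 0 0;40 0 0 0 0;40 0 0 0 0;40 0 0 0 0;40 0 0 0 0")

```text
t: 31.25
ee_pos: [0.4818, 0.1516, -0.0287]
tcp_rot: [3.074, 0.646, 0.001]
contact_force: [-1.8, -1.2, 5.0]
grip_width: 0.0508
grasp_force: 52.6
```

>>> send_rows(moves="40 0 0 -2 0;40 0 0 -4 0;40 0 0 -8 0;40 0 0 -16 0;40 0 0 -20 0;40 0 0 -20 0;40 0 0 -20 0;40 0 0 -20 0;40 0 0 -20 0;40 0 0 -20 0;40 0 0 0 0;40 0 0 0 0")

```text
t: 32.45
ee_pos: [0.4808, 0.1516, 0.1203]
tcp_rot: [-3.075, -0.645, 0.0]
contact_force: [0.2, 0.4, -5.0]
grip_width: 0.051
grasp_force: 53.2
```

```bash
python3 - <<'E'
from h import *
s=manip.sense();print(s["ee_pos"],s["contact_force"],s["grip_width"])
T=eyes.get_image("top");S=eyes.get_image("scene")
h=cv2.cvtColor(T["img"],cv2.COLOR_BGR2HSV)
def m(c,box,smax,vmin,z):
    x0,y0,x1,y1=box;h=cv2.cvtColor(c["img"],cv2.COLOR_BGR2HSV)[y0:y1,x0:x1]
    k=((h[...,1]<smax)&(h[...,2]>vmin)).astype(np.uint8)
    for q in cv2.findContours(k,0,2)[0]:
        if cv2.contourArea(q)>40:
            b=cv2.boundingRect(q);(u,v),r=cv2.minEnclosingCircle(q);print((b[0]+x0,b[1]+y0,b[2],b[3]),round(r,1),cast(c,u+x0,v+y0,z).round(4))
print("tray top");m(T,(405,160,510,265),70,90,.066)
print("tray scene");m(S,(170,170,260,265),70,90,.04)
print("anvil");m(T,(265,128,310,156),70,90,.017);m(S,(350,210,405,255),70,90,.017)
print("pin",delta((.667,.0815,s["ee_pos"][2])))
E
```

```text
[0.48082272 0.15155961 0.12030608] [ 0.24678017  0.43555732 -4.98411262] 0.050978266628089436
tray top
(446, 202, 29, 23) 14.4 [ 0.4915 -0.3039  0.066 ]
tray scene
(200, 205, 24, 26) 13.2 [ 0.4889 -0.3128  0.04  ]
(253, 170, 7, 18) 8.6 [ 0.4165 -0.1661  0.04  ]
anvil
(274, 131, 25, 20) 14.0 [0.6662 0.084  0.017 ]
(359, 219, 34, 28) 17.2 [0.6723 0.081  0.017 ]
pin [143.2 139.3  -1.8]
```

The light tub stands upright in the tray, at the centre in both views. Now I'll carry the heavy tub over the anvil.

>>> send_rows(moves="40 7 7 0 0;40 14 14 0 0;40 20 20 0 0;40 20 20 0 0;40 20 20 0 0;40 20 20 0 0;40 20 20 0 0;40 14 12 0 0;40 6 5 0 0;40 3 2 0 0;40 0 0 0 0;40 0 0 0 0;40 0 0 0 0;40 0 0 0 0;40 0 0 0 0;40 0 0 0 0")

```text
t: 34.15
ee_pos: [0.6692, 0.0814, 0.1207]
tcp_rot: [3.075, 0.646, 0.0]
contact_force: [0.0, -0.3, -4.5]
grip_width: 0.0506
grasp_force: 53.3
```

```bash
python3 - <<'E'
from h import *
S=eyes.get_image("scene");T=eyes.get_image("top")
s=manip.sense();print(s["ee_pos"],s["contact_force"],s["grip_width"],s["dq"].round(3),delta((.668,.082,.12)))
for n,c in(("scene0",S),("top0",T)):
    d=cv2.absdiff(cv2.imread(f"pics/{n}.png"),c["img"]).max(2)
    print(n,{k:int((d[v-9:v+9,u-9:u+9]>40).sum()) for k,(u,v) in ({"g1":(348,136),"g2":(380,135),"g3":(403,153),"hammer":(415,130),"stump":(447,182),"jar":(261,180)} if n=="scene0" else {"g1":(212,223),"g2":(229,259),"g3":(268,272),"hammer":(182,280),"stump":(182,166),"jar":(392,246)}).items()})
E
```

```text
[0.66925466 0.08129636 0.12065967] [ 0.54338699 -0.33687376 -5.13854764] 0.05068136875310049 [-0.001  0.003 -0.001  0.002  0.001 -0.002] [-0.9 -1.1  0.7]
scene0 {'g1': 28, 'g2': 324, 'g3': 292, 'hammer': 324, 'stump': 0, 'jar': 0}
top0 {'g1': 105, 'g2': 324, 'g3': 320, 'hammer': 0, 'stump': 0, 'jar': 0}
```

```bash
python3 -c "
from rig import manip
print(manip.job_done())"
```

```text
the job is handed in; nothing more can be done
None
```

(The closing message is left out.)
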